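# Clear the lane and dock the filter slider

## Robot

A 6-joint arm with a two-finger parallel gripper is mounted at the origin on a cart in front of the work surface, level with it; the furniture and walls round the work are solid. World frame = base frame: x ahead of the robot, y to its left, z up, the work surface at z = 0. Lengths are in m, angles in rad, forces in N, time in s.
With the tool pointing down it reaches from about 0.25 to 0.725 m from the base axis. Payload 4 kg.
Tool frame: the origin (TCP) lies on the centre line of the jaws, within the pads' length; the fingertips stand tip_reach ahead of it and the grasp point (between the pads) lies 5 mm behind it (tip_reach is the distance from the TCP to the fingertips, in m); z points along the fingers, y is the direction in which the jaws open and shut (so a half turn about z gives the same grasp; the last joint's range is limited). The gripper opens to 85 mm and grips with 20 to 120 N. Pads are 22 mm wide; open, the fingers measure 114 mm over their backs; the gripper's body (76 mm by 85 mm) begins 54 mm behind the grasp point. The pads swing forward as they close: fully open they stand 13 mm farther back than shut.
Start: joints at [1.156, 0.241, 0.005, 1.335, 0, 1.571], TCP at [0.202, 0.458, 0.215] pointing down, gripper open.
Joint ranges: [-2.72, 2.72], [-1.05, 1.87], [-1.09, 1.28], [-1.99, 2.15], [-1.42, 1.44], [-3.14, 3.14]. Speed limits (rad/s): [2.79, 2.79, 3.14, 3.14, 3.14, 3.14].

## Interface

Orientations are given as a unit quaternion [x, y, z, w].
In Python, from workcell import * gives the robot as it stands.
- The arm moves only by the tool arm_command, never from a script. Its arguments are lists of equal length, an entry for each row: "translation": the shift along the tool's x, y, z in cm, a list of three; "turn": the turn about the tool's z in rad; "hand": the closure, from 0 (fully open) to 1 (shut). In form: {"translation": [[x, y, z], ...], "turn": [turn, ...], "hand": [hand, ...]}. A call has 1 to 5 rows; each row is the pose to reach, as a shift and turn from the pose commanded when the call began, along the tool's axes at that moment; what a row does not reach only later rows make up. A row lasts 1/12 s, in which the tool goes at most 41.7 mm and 7.16 degrees, less where a joint would pass 70% of its speed; a pose out of reach is approached as far as the arm can. A call with a gripper value outside its range is refused whole. The fingers move at their own pace and stop on an object; the grip force is fixed at half the most. Time passes only in rows, so rows that repeat a pose let the fingers close. It gives the time, the measured TCP pose, the force and the opening at its end, in the units of the state.
- get_obs(): the state, without advancing time (a new reading comes with each control period).
- camera(name): name is "scene" or "side" or "wrist"; returns (picture, depth): 480x640x3 uint8, red, green, blue; 480x640 float32, m along the optical axis (not along the pixel's ray), 0 where there is no reading.
- camera_info(name): a dict with "mtx" (3x3 intrinsics, pixels), "world_to_cam" (4x4, takes a point from world to camera coordinates). Camera axes: x right, y down, z forward; pixel columns grow to the right and rows downward; lengths in m; the calibration is good to about 2 mm. The wrist camera is an equidistant fisheye: a pixel r from the principal point sees the ray r / f radians off the axis. A picture is of the moment at which its call begins: read the wrist's pose just before it. camera_info takes no time and is no camera call; for the wrist camera it gives the pose at the moment of the call.
- job_done(): hands the job in, once; it reports no verdict.
Trained networks look in the newest picture that a camera, given by its name, has taken for a name from the list of things; names that differ only in an ending like _2 or _b are one class to them, and where a whole thing is asked for, a point or a joint stands for the part that bears it (a point fixed in the world has none). Each returns a list of dicts, best first, with "conf" (0 to 1); they miss things now and then, are a little off and sometimes report something else, mostly with a low value. They report only what shows in the picture. A call takes as long as a camera call. They do not tell look-alikes from the thing itself.
- search_frame(camera, name): "location" ([row, column] in pixels, amid what is visible of it).
- spot_point(camera, name): "location" ([row, column] in pixels: a listed point, or the origin of a listed thing).
The state is a dict: "clock": time; "joint_pos": joint angles; "joint_vel": joint speeds; "tau": joint torques, N m; "eef_pos": TCP position; "tool_rot": TCP orientation; "ft_force": force on the tool from outside, world axes, zero at the start; "ft_torque": the same for the moment, N m; "grip_width": finger opening in m.
Only numpy, scipy, OpenCV 4.12 (cv2) and the standard library are available. Lean on these libraries where they do the work, as an engineer would, in place of code of your own. Each camera call takes 0.05 s, during which the arm holds its last target. There are 200 camera calls.

## Task

The filter slider has to go back into its dock, but two small things stand in the lane straight in front of the dock's slot. Stand those two upright in the shallow white tray and leave the two that stand beside the lane where they are; then slide the filter slider, blade first, into the slot until it is fully home with its flange against the dock's face, and let go.

Things in the scene. Friction and masses are not known exactly. Their poses are not given: they have to be found in the camera images.
- dock: Fixed grey block 90 (its x) x 72 x 38 mm, dark cover plate to 42 mm. Origin: centre of its underside, on the table. Its -x side is the front, with the slot; +x points into the slot; z up. The lane runs 160 mm out from the front face, 50 mm to each side of the slot axis: two of the small things stand near its middle, about 33 and 90 mm out, the other two about 88 mm off the axis, one each side.
- dock_mouth (a point): Centre of the slot's floor in the plane of the dock's front face, 14 mm above the table; axes as the dock. The slot is 33 mm wide and 9 mm high above this point, 90 mm deep, level, open at the back; over its first 10 mm a funnel widens it to 41 mm wide, and by 4 mm up and down.
- slider: Loose flat filter slider lying flat on the front rim of the table (1.5 mm up), about 0.12 kg. Steel blade 30 mm wide, 6 mm thick, reaching 89 mm along +x from a dark stop flange (6 thick, 46 wide, 22 mm high); behind the flange (-x) a black upright grip 12 wide, 40 long, 30 mm high. Origin: middle of the flange's blade-side face, at the underside. Home = origin at dock_mouth, same x axis.
- slider_grip (a point): Middle of the slider's black grip, 26 mm behind its origin and 18 mm above its underside; pinch it from above across the slider's y (12 mm wide).
- tray: Fixed white shallow tray, 140 (x) x 82 (y) x 12 mm, walls and floor 3 mm, open at the top. Origin: centre of its underside, on the table.
- jar: Small round black container with a red screw cap (cap fixed), 36 mm across, 50 mm high, about 0.11 kg. Origin: centre of its underside, z up.
- objective: Loose microscope objective, white round barrel with a blue band, 26 mm across, 46 mm high with a narrowing top, about 0.12 kg. Origin: centre of its underside, z up.
- cube: Black filter cube, 30 (x) x 34 (y) mm, 31 mm high with a low ring on top, about 0.06 kg. Origin: centre of its underside, z up.
- coverslips: Light blue coverslip box with a white lid (fixed), 32 x 32 mm, 25 mm high, about 0.035 kg. Origin: centre of its underside, z up.
Things that resemble listed ones, but are neither listed nor needed, are in the scene too. Leave any green look-alike of the objective alone.

How it is judged:
By the outcome, as a careful person would: the job done as asked, in the order asked, and still so for the second after the job is handed in, with the robot touching nothing.
It also fails if it takes over 72 s, if anything falls off the work surface, if the arm or the gripper's body presses on something with over 40 N, if the wrist force passes 120 N, or if a joint passes its speed limit or range.

## Working session

There is one attempt and no reset: what is moved stays moved. The work goes in short steps, Python scripts to look and compute and a tool call to move; the robot and the scene stay as the last step left them, time stands still between calls to the robot, and variables do not carry over. Pictures are saved under pics/ and viewed, about 8 in all and at most 12, crops included, and the job is handed in when it is done.

Besides the shell and the picture viewer there is one more tool, called after "Emit:" in YAML: its name, and indented under it one key for each argument. arm_command: Moves the arm, as the interface text tells. Its arguments: {"type":"object","properties":{"translation":{"type":"array","items":{"type":"array","items":{"type":"number"}}},"turn":{"type":"array","items":{"type":"number"}},"hand":{"type":"array","items":{"type":"number"}}},"required":["translation","turn","hand"]}

```bash
mkdir -p pics; cat > h.py <<'E'
from workcell import *
import numpy as np, cv2
def ray(cam,rc,info=None):
    i=info or camera_info(cam); K=np.array(i["mtx"]); T=np.array(i["world_to_cam"])
    r,c=rc; x=(c-K[0,2])/K[0,0]; y=(r-K[1,2])/K[1,1]
    if cam=="wrist":
        t=np.hypot(x,y); s=np.sin(t)/t if t>1e-9 else 1; d=np.array([x*s,y*s,np.cos(t)])
    else: d=np.array([x,y,1.])
    R=T[:3,:3]; o=-R.T@T[:3,3]; return o,R.T@d
def atz(cam,rc,z,info=None):
    o,d=ray(cam,rc,info); return o+d*(z-o[2])/d[2]
def cloud(cam,depth,info=None):
    i=info or camera_info(cam); K=np.array(i["mtx"]); T=np.array(i["world_to_cam"]); R=T[:3,:3]
    r,c=np.mgrid[:480,:640]; x=(c-K[0,2])/K[0,0]; y=(r-K[1,2])/K[1,1]
    if cam=="wrist":
        t=np.hypot(x,y)+1e-9; s=np.tan(t)/t; x,y=x*s,y*s
    P=np.stack([x*depth,y*depth,depth],-1)
    return (P-T[:3,3])@R
def save(n,p): cv2.imwrite(f"pics/{n}.png",p[...,::-1])
E
python3 - <<'E'
from h import *
o=get_obs(); print({k:np.round(v,3) for k,v in o.items()})
for cam in ["scene","side","wrist"]:
    p,d=camera(cam); save(cam+"0",p); np.save(cam+"0.npy",d)
    print(cam, np.round(-np.array(camera_info(cam)["world_to_cam"])[:3,:3].T@np.array(camera_info(cam)["world_to_cam"])[:3,3],3))
    for n,z in [("dock",0),("dock_mouth",.014),("slider",.0015),("slider_grip",.0195),("tray",0),("jar",0),("objective",0),("cube",0),("coverslips",0)]:
        for q in spot_point(cam,n)[:3]:
            print(n,np.round(q["location"]),round(q["conf"],2),np.round(atz(cam,q["location"],z)[:2],3))
print(get_obs()["clock"])
E
```

```text
{'clock': np.float64(0.0), 'joint_pos': array([ 1.156,  0.241,  0.004,  1.335, -0.   ,  1.571]), 'joint_vel': array([ 0.001,  0.   , -0.001,  0.001,  0.   ,  0.   ]), 'tau': array([ 0.0000e+00, -3.7232e+01,  2.5241e+01,  1.7000e-02, -0.0000e+00,
       -0.0000e+00]), 'eef_pos': array([0.201, 0.457, 0.214]), 'tool_rot': array([ 0.206,  0.979, -0.001, -0.   ]), 'ft_force': array([-0.239, -0.016, -0.382]), 'ft_torque': array([-0.019, -0.034, -0.013]), 'grip_width': np.float64(0.086)}
scene [0.13  0.032 0.852]
dock [194. 389.] 0.75 [0.646 0.025]
dock [233. 356.] 0.56 [0.568 0.065]
slider [328. 390.] 0.95 [ 0.428 -0.011]
slider_grip [321. 370.] 0.75 [0.426 0.019]
slider_grip [328. 390.] 0.23 [ 0.42 -0.01]
tray [206. 240.] 0.66 [0.576 0.25 ]
jar [257. 341.] 0.9 [0.523 0.079]
objective [288. 267.] 0.79 [0.451 0.175]
objective [232. 358.] 0.77 [0.57  0.062]
objective [325. 313.] 0.63 [0.41  0.098]
cube [196. 321.] 0.72 [0.621 0.129]
coverslips [252. 413.] 0.58 [ 0.553 -0.026]
side [0.509 0.8   0.515]
dock [253. 341.] 0.73 [0.515 0.07 ]
dock [240. 278.] 0.7 [0.641 0.024]
dock_mouth [319. 307.] 0.73 [0.567 0.266]
dock_mouth [240. 299.] 0.61 [0.596 0.046]
slider [231. 387.] 0.86 [ 0.423 -0.004]
slider [321. 304.] 0.74 [0.572 0.257]
slider_grip [227. 390.] 0.79 [0.42  0.009]
slider_grip [238. 279.] 0.66 [0.634 0.047]
slider_grip [232. 388.] 0.55 [0.426 0.026]
tray [321. 312.] 0.58 [0.561 0.255]
jar [257. 337.] 0.78 [0.523 0.082]
objective [258. 398.] 0.68 [0.411 0.086]
objective [249. 312.] 0.58 [0.572 0.057]
objective [287. 380.] 0.54 [0.45  0.172]
cube [271. 289.] 0.74 [0.61  0.128]
coverslips [224. 323.] 0.81 [ 0.554 -0.035]
wrist [0.138 0.486 0.374]
slider [446. 115.] 0.68 [ 0.427 -0.009]
slider_grip [450. 121.] 0.65 [0.424 0.019]
slider_grip [448. 117.] 0.46 [0.418 0.014]
objective [432. 155.] 0.79 [0.414 0.094]
1.5
```

View pics/scene0.png

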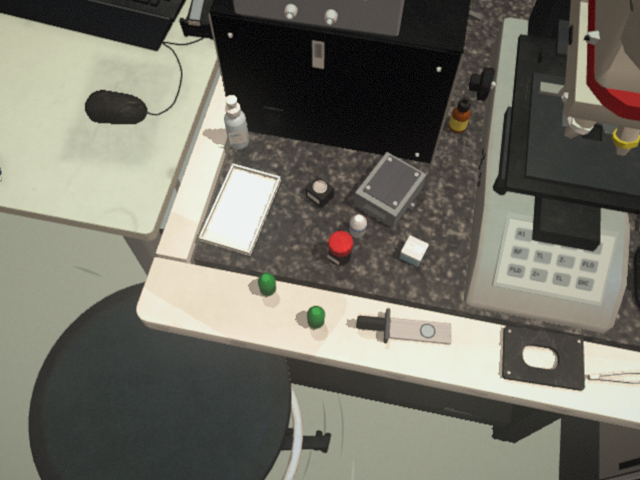

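View pics/side0.png

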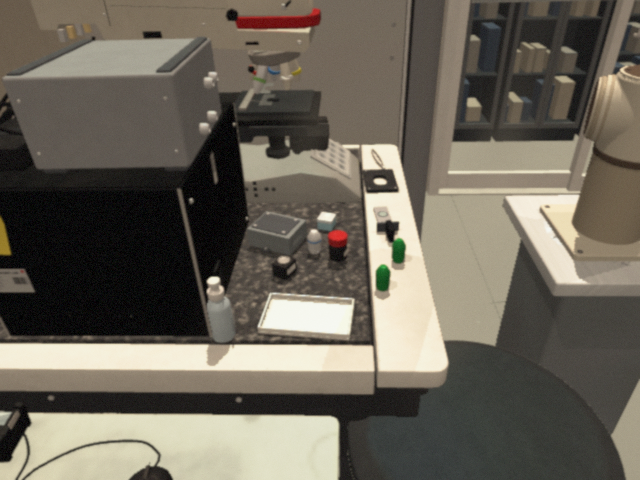

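The lane holds the red-capped jar (245,341) and the white objective (225,358). The cube (193,320) and coverslips (250,414) stand beside it. The two green look-alikes, (285,267) and (318,316), stay untouched. Next I'll refine the poses from depth.

```bash
cat > m.py <<'E'
from h import *
def rect(P): 
    r=cv2.minAreaRect((P[:,:2]*1000).astype(np.float32)); return np.round(r[0],1),np.round(r[1],1),round(r[2],1)
def box(P,c,rad,z0,z1):
    m=(np.hypot(P[...,0]-c[0],P[...,1]-c[1])<rad)&(P[...,2]>z0)&(P[...,2]<z1); return P[m]
E
python3 - <<'E'
from m import *
for cam in ["scene","side"]:
    P=cloud(cam,np.load(cam+"0.npy")).reshape(-1,3); print(cam)
    q=box(P,(.52,.17),.03,-.03,.03); print("table z",np.median(q[:,2]))
    for n,c,rad,z0,z1 in [("dock",(.645,.025),.075,.035,.055),("slider_all",(.42,-.035),.09,.0045,.045),("blade",(.42,-.055),.06,.004,.012),("gripfl",(.42,.01),.05,.015,.045),("jar",(.523,.08),.03,.03,.06),("jartop",(.523,.08),.03,.045,.06),("obj",(.571,.06),.022,.01,.06),("objtop",(.571,.06),.022,.04,.06),("cubetop",(.615,.128),.035,.024,.05),("cov",(.553,-.03),.03,.018,.04),("tray",(.575,.25),.1,.007,.02),("g1",(.41,.09),.03,.01,.07),("g2",(.45,.173),.03,.01,.07)]:
        q=box(P,c,rad,z0,z1)
        if len(q)>5: print(n,len(q),rect(q),"zmed/max",np.round([np.median(q[:,2]),q[:,2].max()],4))
p=cv2.imread("pics/scene0.png")[140:350,190:470]; cv2.imwrite("pics/c1.png",cv2.resize(p,None,fx=2.8,fy=2.8,interpolation=cv2.INTER_CUBIC))
E
```

```text
scene
table z -0.0005235629230910292
dock 2755 (array([644.7,  25.4]), array([ 92.4, 140.3]), 83.6) zmed/max [0.0389 0.055 ]
slider_all 1793 (array([433.5, -33.8]), array([128.9, 173.4]), 1.3) zmed/max [0.0078 0.034 ]
blade 1343 (array([413.1, -55.1]), array([ 93.7, 118.4]), 1.2) zmed/max [0.0069 0.012 ]
gripfl 466 (array([423.2,  14.5]), array([46.1, 46. ]), 6.1) zmed/max [0.0271 0.034 ]
jar 525 (array([523.9,  81.4]), array([35.1, 35.3]), 82.9) zmed/max [0.0487 0.0539]
jartop 436 (array([524.7,  80.9]), array([35. , 34.7]), 15.0) zmed/max [0.0491 0.0539]
obj 309 (array([566.3,  62.3]), array([21.8, 24.2]), 17.1) zmed/max [0.0363 0.0485]
objtop 107 (array([567.3,  62.4]), array([17.3, 16.5]), 65.8) zmed/max [0.0439 0.0485]
cubetop 386 (array([617.8, 131.1]), array([35.2, 31.4]), 61.7) zmed/max [0.0283 0.0334]
cov 443 (array([549. , -26.1]), array([31.9, 32.8]), 73.2) zmed/max [0.0237 0.0287]
tray 675 (array([570. , 246.3]), array([ 83.5, 143.2]), 84.2) zmed/max [0.0106 0.0163]
g1 342 (array([413.,  94.]), array([24.5, 24.3]), 87.5) zmed/max [0.0392 0.05  ]
g2 331 (array([447.2, 172.
[... 511 characters left out ...]
/max [0.0485 0.0522]
jartop 192 (array([523. ,  84.2]), array([33.5, 33.8]), 11.7) zmed/max [0.0499 0.0522]
obj 246 (array([565.7,  67.7]), array([25.1, 20. ]), 34.1) zmed/max [0.0314 0.0484]
objtop 59 (array([567.,  67.]), array([16.6, 15. ]), 46.5) zmed/max [0.0438 0.0484]
cubetop 233 (array([617.6, 133.8]), array([34.9, 31.1]), 58.7) zmed/max [0.0288 0.0331]
cov 171 (array([547.7, -23.7]), array([33.7, 32.3]), 73.1) zmed/max [0.0247 0.027 ]
tray 784 (array([568.9, 248.6]), array([ 85.8, 140.3]), 84.1) zmed/max [0.011  0.0145]
g1 277 (array([414.3, 100. ]), array([19.8, 24.9]), 68.8) zmed/max [0.0325 0.0494]
g2 316 (array([447. , 178.8]), array([19.6, 24.1]), 89.5) zmed/max [0.0333 0.0495]
```

View pics/c1.png

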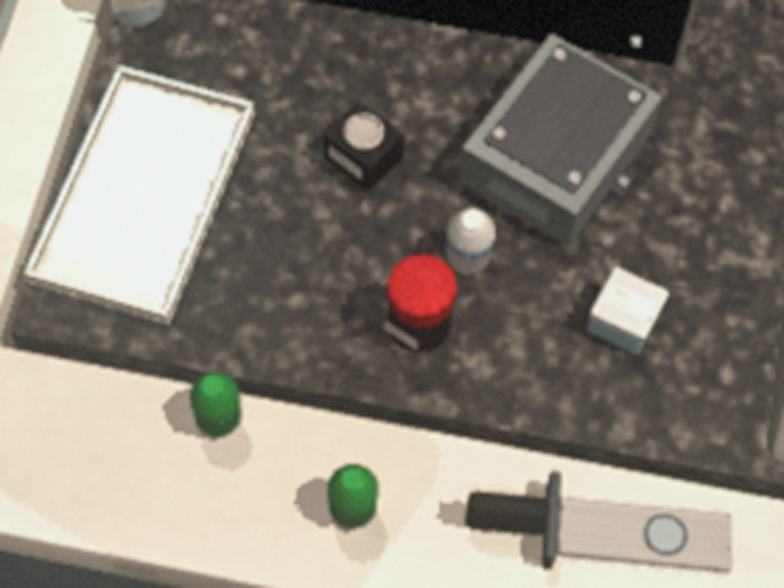

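```bash
python3 - <<'E'
import workcell; from m import *
print([n for n in dir(workcell) if not n.startswith('_')])
print("tip",getattr(workcell,"tip_reach",None))
for cam in ["scene","side"]:
    P=cloud(cam,np.load(cam+"0.npy")).reshape(-1,3); print(cam)
    q=box(P,(.645,.025),.062,.034,.046); 
    mk=np.zeros((400,400),np.uint8); ij=((q[:,:2]-[.445,-.175])*1000).astype(int); mk[ij[:,0],ij[:,1]]=255
    mk=cv2.morphologyEx(mk,cv2.MORPH_CLOSE,np.ones((7,7))); mk=cv2.morphologyEx(mk,cv2.MORPH_OPEN,np.ones((9,9)))
    cs,_=cv2.findContours(mk,0,2); c=max(cs,key=cv2.contourArea); r=cv2.minAreaRect(c); print("dock(y,x)",np.array(r[0])[::-1]/1000+[.445,-.175],r[1:], (cv2.boxPoints(r)[:,::-1]/1000+[.445,-.175]).round(3).tolist())
    q=box(P,(.423,.017),.035,.022,.045); print("grip",rect(q[q[:,2]>.026]))
    q=box(P,(.665,.24),.07,.03,.3); print("bottle",len(q),q.min(0),q.max(0), rect(q) if len(q) else 0)
    q=box(P,(.72,.05),.13,.06,.6); print("cabinet xmin,zmax",np.percentile(q[:,0],1),q[:,2].max())
E
```

```text
['Unreachable', 'camera', 'camera_info', 'get_obs', 'job_done', 'search_frame', 'spot_point', 'tip_reach']
tip 0.014
scene
dock(y,x) [0.64171263 0.02529164] ((73.08695983886719, 93.20176696777344), 23.09682273864746) [[0.67, -0.027], [0.585, 0.01], [0.613, 0.077], [0.699, 0.041]]
grip (array([423.3,  17.8]), array([13.7, 39.4]), 6.2)
bottle 9514 [0.67187726 0.17890592 0.03001984] [0.73344573 0.3007021  0.29979472] (array([708.8, 242.5]), array([ 53.2, 120.3]), 11.9)
cabinet xmin,zmax 0.7062090531750266 0.33093623509900316
side
dock(y,x) [0.6404704  0.02666617] ((76.5675048828125, 92.96895599365234), 21.655988693237305) [[0.67, -0.026], [0.583, 0.008], [0.611, 0.079], [0.698, 0.045]]
grip (array([422.2,  20.6]), array([12.7, 39. ]), 7.5)
bottle 5446 [0.67271403 0.18127196 0.03002108] [0.73293275 0.30381032 0.29996743] (array([708.4, 245.5]), array([ 52.5, 121.6]), 11.1)
cabinet xmin,zmax 0.6967716232171958 0.3863834110377284
```

Emit:
arm_command:
  translation:
    - [-4,-2,0]
    - [-8,-4,0]
    - [-12,-6,0]
    - [-16,-8,0]
    - [-20,-10,0]
  turn: [0,0,0,0,0]
  hand: [0,0,0,0,0]

```text
clock: 1.92
eef_pos: [0.3353, 0.2958, 0.2155]
tool_rot: [0.205, 0.979, 0.0, 0.0]
ft_force: [1.2, 1.3, -0.8]
grip_width: 0.0856
```

Emit:
arm_command:
  translation:
    - [-3.7,-1.8,0]
    - [-7.4,-3.6,0]
    - [-11.1,-5.4,0]
    - [-14.8,-7.2,0]
    - [-18.5,-9,0]
  turn: [0,0,0,0,0]
  hand: [0.1,0.2,0.2,0.2,0.2]

```text
clock: 2.33
eef_pos: [0.4686, 0.1385, 0.2156]
tool_rot: [0.206, 0.979, 0.0, 0.0]
ft_force: [0.3, 0.9, 0.6]
grip_width: 0.0686
```

Emit:
arm_command:
  translation:
    - [-2,-1,0]
    - [-2,-1,0]
  turn: [0,0]
  hand: [0.2,0.2]

```text
clock: 2.5
eef_pos: [0.4845, 0.1195, 0.2151]
tool_rot: [0.209, 0.978, -0.0, 0.001]
ft_force: [-0.3, 0.7, -0.3]
grip_width: 0.0684
```

```bash
cat > w.py <<'E'
from m import *
import sys
def look(name,items=()):
    i=camera_info("wrist"); p,d=camera("wrist"); save(name,p); np.save(name+".npy",d)
    P=cloud("wrist",d,i).reshape(-1,3)
    o=get_obs(); print("tcp",np.round(o["eef_pos"],4),"q",np.round(o["tool_rot"],3),"w",round(float(o["grip_width"]),4),"t",o["clock"])
    return P,i
E
python3 - <<'E'
from w import *
P,i=look("w1")
q=box(P,(.5,.2),.02,-.02,.02); print("table",len(q),np.median(q[:,2]) if len(q) else 0)
for n,c,rad,z0,z1 in [("jartop",(.523,.083),.03,.044,.06),("objtop",(.567,.065),.022,.038,.06),("dock",(.641,.026),.062,.034,.046),("cubetop",(.617,.132),.035,.024,.05),("cov",(.549,-.025),.03,.018,.04),("grip",(.423,.019),.035,.026,.045),("tray",(.57,.247),.1,.007,.02)]:
    q=box(P,c,rad,z0,z1)
    if len(q)>5: print(n,len(q),rect(q))
E
```

```text
tcp [0.483  0.1212 0.215 ] q [ 0.208  0.978 -0.    -0.   ] w 0.068 t 2.55
table 1184 -0.00015554884385561563
jartop 1072 (array([524. ,  82.8]), array([34.9, 34.6]), 51.7)
objtop 302 (array([567.4,  65.1]), array([21.3, 19.3]), 71.3)
dock 3991 (array([640.8,  27.7]), array([72.8, 88.6]), 67.0)
cubetop 818 (array([618.2, 132.7]), array([34.6, 30.5]), 60.0)
grip 469 (array([423.5,  19.2]), array([13.1, 39.9]), 5.7)
tray 1350 (array([569.8, 247.8]), array([ 82.9, 141.1]), 84.1)
```

View pics/w1.png

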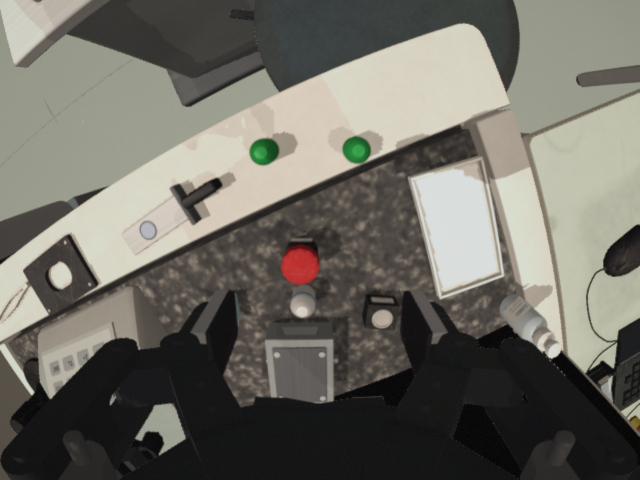

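The wrist view shows the jar at (265,300), the objective at (303,302), the dock front at (328,300) with the slot facing the jar, and the cube and coverslips off to the sides. Its positions agree with the scene camera's to about 2 mm.

Emit:
arm_command:
  translation:
    - [-2.2,-0.7,3]
    - [-4.4,-1.5,6]
    - [-4.4,-1.5,9]
    - [-4.4,-1.5,11.5]
    - [-4.4,-1.5,11.5]
  turn: [0,0,0,0,0]
  hand: [0.2,0.2,0.2,0.2,0.2]

```text
clock: 2.97
eef_pos: [0.5111, 0.0917, 0.095]
tool_rot: [0.205, 0.979, -0.002, -0.005]
ft_force: [-1.5, 0.6, -0.1]
grip_width: 0.0686
```

Emit:
arm_command:
  translation:
    - [0,0,0]
    - [0,0,0]
  turn: [0,0]
  hand: [0.2,0.2]

```text
clock: 3.13
eef_pos: [0.5166, 0.0926, 0.1019]
tool_rot: [0.205, 0.979, 0.0, 0.001]
ft_force: [0.9, 0.4, 0.3]
grip_width: 0.0683
```

Emit:
arm_command:
  translation:
    - [-1.1,-0.6,0]
    - [-1.1,-0.6,2.5]
    - [-1.1,-0.6,5]
    - [-1.1,-0.6,7.4]
    - [-1.1,-0.6,7.4]
  turn: [0,0,0,0,0]
  hand: [0.2,0.2,0.2,0.2,0.2]

```text
clock: 3.55
eef_pos: [0.5219, 0.081, 0.024]
tool_rot: [0.206, 0.979, -0.001, -0.002]
ft_force: [-1.0, -0.0, 1.1]
grip_width: 0.0682
```

Emit:
arm_command:
  translation:
    - [0,0,0]
    - [0,0,0]
    - [0,0,0]
    - [0,0,0]
    - [0,0,0]
  turn: [0,0,0,0,0]
  hand: [0.2,0.7,0.7,0.7,0.7]

```text
clock: 3.97
eef_pos: [0.5257, 0.0818, 0.029]
tool_rot: [0.206, 0.979, 0.001, 0.002]
ft_force: [-1.5, -2.0, 7.5]
grip_width: 0.0308
```

Emit:
arm_command:
  translation:
    - [0,0,0]
    - [0,0,-2]
    - [0,0,-5]
    - [0,0,-8]
    - [0,0,-8]
  turn: [0,0,0,0,0]
  hand: [0.7,0.7,0.7,0.7,0.7]

```text
clock: 4.38
eef_pos: [0.5283, 0.0825, 0.1134]
tool_rot: [0.206, 0.979, 0.002, 0.006]
ft_force: [0.6, 0.3, 0.2]
grip_width: 0.0308
```

```bash
python3 - <<'E'
from w import *
P,i=look("w2"); c=get_obs(); print(c["ft_force"])
p=cv2.imread("pics/w2.png"); cv2.imwrite("pics/w2c.png",p[150:430,130:500])
E
```

```text
tcp [0.5272 0.0823 0.1108] q [0.206 0.979 0.002 0.004] w 0.0313 t 4.4333
[-0.4886433   0.25958256 -2.12569797]
```

View pics/w2c.png

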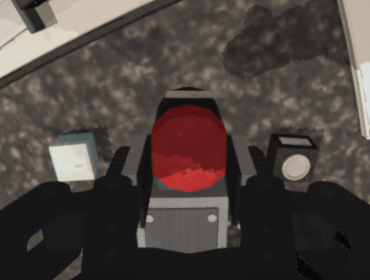

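The jar is held upright and clear of the table. Next I carry it to the tray.

Emit:
arm_command:
  translation:
    - [1.2,3.2,0]
    - [2.4,6.4,0]
    - [3.6,9.6,0]
    - [4.8,12.8,0]
    - [6,15.8,0]
  turn: [0,0,0,0,0]
  hand: [0.7,0.7,0.7,0.7,0.7]

```text
clock: 4.85
eef_pos: [0.5318, 0.2519, 0.1054]
tool_rot: [0.206, 0.979, -0.0, -0.001]
ft_force: [0.6, -0.4, -1.9]
grip_width: 0.0305
```

Emit:
arm_command:
  translation:
    - [0,0,0]
    - [0,0,0]
    - [0,0,0]
  turn: [0,0,0]
  hand: [0.7,0.7,0.7]

```text
clock: 5.1
eef_pos: [0.5315, 0.25, 0.1053]
tool_rot: [0.206, 0.979, -0.001, -0.001]
ft_force: [-0.5, -0.4, -1.6]
grip_width: 0.0306
```

Emit:
arm_command:
  translation:
    - [-0.3,0,2.5]
    - [-0.3,0,5]
    - [-0.3,0,6.5]
    - [-0.3,0,7.1]
    - [-0.3,0,7.2]
  turn: [0,0,0,0,0]
  hand: [0.7,0.7,0.7,0.7,0.7]

```text
clock: 5.52
eef_pos: [0.5342, 0.2472, 0.0331]
tool_rot: [0.207, 0.978, -0.001, -0.001]
ft_force: [0.5, -0.3, -0.6]
grip_width: 0.0308
```

Emit:
arm_command:
  translation:
    - [0,0,0]
    - [0,0,0]
  turn: [0,0]
  hand: [0.7,0.7]

```text
clock: 5.68
eef_pos: [0.5361, 0.2491, 0.0354]
tool_rot: [0.206, 0.978, 0.001, 0.001]
ft_force: [0.4, 0.0, -1.6]
grip_width: 0.0306
```

Emit:
arm_command:
  translation:
    - [0,0,0.15]
    - [0,0,0.3]
    - [0,0,0.3]
  turn: [0,0,0]
  hand: [0.7,0.7,0.7]

```text
clock: 5.93
eef_pos: [0.536, 0.2495, 0.0322]
tool_rot: [0.206, 0.979, 0.001, 0.001]
ft_force: [-0.1, -0.9, 1.5]
grip_width: 0.0309
```

Contact: the force went from −1.6 to +1.5 N. I release, opening only moderately, and lift.

Emit:
arm_command:
  translation:
    - [0,0,0]
    - [0,0,0]
    - [0,0,0]
    - [0,0,-3]
    - [0,0,-7]
  turn: [0,0,0,0,0]
  hand: [0.5,0.42,0.42,0.42,0.42]

```text
clock: 6.35
eef_pos: [0.5317, 0.2478, 0.0977]
tool_rot: [0.206, 0.979, -0.003, -0.004]
ft_force: [0.9, 0.9, 0.7]
grip_width: 0.0497
```

Emit:
arm_command:
  translation:
    - [0,-3,-1.5]
    - [0,-6,-1.5]
    - [-1,-10,-1.5]
    - [-3,-14,-1.5]
    - [-5,-17,-1.5]
  turn: [0,0,0,0,0]
  hand: [0.42,0.42,0.42,0.42,0.42]

```text
clock: 6.77
eef_pos: [0.511, 0.0722, 0.1168]
tool_rot: [0.205, 0.979, -0.0, -0.0]
ft_force: [1.4, 0.1, -0.3]
grip_width: 0.0496
```

Emit:
arm_command:
  translation:
    - [0,0,0]
    - [0,0,0]
  turn: [0,0]
  hand: [0.42,0.42]

```text
clock: 6.93
eef_pos: [0.5127, 0.0716, 0.1166]
tool_rot: [0.208, 0.978, 0.0, 0.0]
ft_force: [-0.8, 0.1, 0.4]
grip_width: 0.0498
```

```bash
python3 - <<'E'
from w import *
P,i=look("w3")
for n,c,rad,z0,z1 in [("jartop",(.536,.25),.035,.044,.065),("objtop",(.567,.065),.022,.036,.06),("dock",(.641,.026),.062,.034,.046),("cubetop",(.617,.132),.035,.024,.05)]:
    q=box(P,c,rad,z0,z1)
    if len(q)>5: print(n,len(q),rect(q),np.median(q[:,2]))
E
```

```text
tcp [0.5126 0.073  0.1165] q [0.207 0.978 0.    0.   ] w 0.0493 t 6.9833
jartop 1666 (array([534.5, 249.2]), array([35.3, 36. ]), 60.9) 0.052366775508524074
objtop 703 (array([566.8,  64.4]), array([23. , 20.7]), 82.6) 0.04238497326484526
dock 4026 (array([621.1,  35.9]), array([72.4, 45.4]), 67.3) 0.039076921265084726
cubetop 1024 (array([618.3, 133. ]), array([34.5, 30.8]), 61.2) 0.02828802606548944
```

Emit:
arm_command:
  translation:
    - [-2.6,0.7,0]
    - [-5.3,1.4,0]
    - [-5.3,1.4,0]
    - [-5.3,1.4,0]
  turn: [0,0,0,0]
  hand: [0.42,0.42,0.42,0.42]

```text
clock: 7.32
eef_pos: [0.5673, 0.0666, 0.1156]
tool_rot: [0.205, 0.979, 0.0, -0.0]
ft_force: [-0.3, 0.5, 0.6]
grip_width: 0.0498
```

Emit:
arm_command:
  translation:
    - [0.1,-0.2,3]
    - [0.1,-0.2,6]
    - [0.1,-0.2,8.5]
    - [0.1,-0.2,9.2]
    - [0.1,-0.2,9.2]
  turn: [0,0,0,0,0]
  hand: [0.42,0.42,0.42,0.42,0.42]

```text
clock: 7.73
eef_pos: [0.5615, 0.0645, 0.022]
tool_rot: [0.205, 0.979, -0.001, -0.003]
ft_force: [-1.0, -0.3, -0.4]
grip_width: 0.0497
```

Emit:
arm_command:
  translation:
    - [0,0,0]
    - [0,0,0]
    - [0,0,0]
    - [0,0,0]
    - [0,0,0]
  turn: [0,0,0,0,0]
  hand: [0.42,0.8,0.8,0.8,0.8]

```text
clock: 8.15
eef_pos: [0.5658, 0.0637, 0.0256]
tool_rot: [0.206, 0.979, 0.0, 0.001]
ft_force: [0.2, -0.0, 1.7]
grip_width: 0.0173
```

Emit:
arm_command:
  translation:
    - [0,0,-2]
    - [0,0,-5]
    - [0,0,-8.5]
    - [0,0,-8.5]
    - [0,0,-8.5]
  turn: [0,0,0,0,0]
  hand: [0.8,0.8,0.8,0.8,0.8]

```text
clock: 8.57
eef_pos: [0.5673, 0.0637, 0.1126]
tool_rot: [0.206, 0.979, 0.001, 0.003]
ft_force: [-0.2, -0.1, 0.4]
grip_width: 0.017
```

```bash
python3 - <<'E'
from w import *
P,i=look("w4"); print(get_obs()["ft_force"])
p=cv2.imread("pics/w4.png"); cv2.imwrite("pics/w4c.png",p[150:430,130:500])
E
```

```text
tcp [0.5657 0.0636 0.1106] q [0.206 0.979 0.    0.001] w 0.0171 t 8.6167
[0.56280083 0.35229097 0.22902464]
```

View pics/w4c.png

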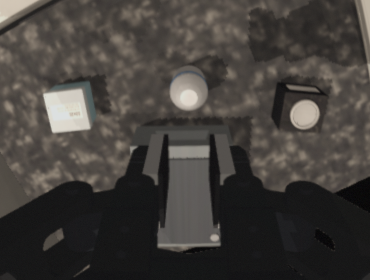

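The grasp missed: the jaws are at 17 mm and the objective stands at about (88,187) in the crop, outside the fingers. I'll measure where it is.

```bash
python3 - <<'E'
from w import *
i=camera_info("wrist"); P=cloud("wrist",np.load("w4.npy"),i).reshape(-1,3)
q=box(P,(.545,.08),.06,.012,.07); print(len(q))
for z0,z1 in [(.012,.02),(.02,.03),(.03,.038),(.038,.043),(.043,.055)]:
    s=q[(q[:,2]>z0)&(q[:,2]<z1)]; print(z0,len(s),rect(s) if len(s)>5 else 0)
print(spot_point("wrist","objective"))
E
```

```text
1256
0.012 75 (array([558.9,  67.3]), array([22. ,  7.7]), 66.1)
0.02 106 (array([559.4,  67.3]), array([24.3, 10.2]), 67.0)
0.03 468 (array([566.7,  64.1]), array([24.1, 24.5]), 67.0)
0.038 370 (array([566.5,  64.1]), array([18. , 18.8]), 62.2)
0.043 237 (array([566.8,  63.9]), array([12.1, 11.6]), 45.0)
[{'location': [25.8, 391.1], 'conf': 0.84}, {'location': [229.6, 318.3], 'conf': 0.82}, {'location': [23.5, 270.0], 'conf': 0.61}]
```

It slipped off the narrowing top and still stands upright at (0.567, 0.064), directly below the tool. I'll grip lower.

Emit:
arm_command:
  translation:
    - [0,0,0]
    - [0,0,0]
    - [0,0,0]
    - [0,0,0]
    - [-0.1,0,3.5]
  turn: [0,0,0,0,0]
  hand: [0.4,0.4,0.4,0.4,0.4]

```text
clock: 9.08
eef_pos: [0.5713, 0.0639, 0.0801]
tool_rot: [0.206, 0.979, 0.002, 0.006]
ft_force: [1.9, -0.0, 0.9]
grip_width: 0.0512
```

Emit:
arm_command:
  translation:
    - [0,0,3]
    - [0,0,4.5]
    - [0,0,5]
    - [0,0,5]
  turn: [0,0,0,0]
  hand: [0.4,0.4,0.4,0.4]

```text
clock: 9.42
eef_pos: [0.5642, 0.063, 0.0224]
tool_rot: [0.206, 0.979, -0.001, -0.002]
ft_force: [-0.5, 0.1, 0.4]
grip_width: 0.0517
```

Emit:
arm_command:
  translation:
    - [0,0,0]
    - [0,0,0.4]
    - [0,0,0.4]
    - [0,0,0.4]
  turn: [0,0,0,0]
  hand: [0.4,0.4,0.4,0.4]

```text
clock: 9.75
eef_pos: [0.5665, 0.0633, 0.0213]
tool_rot: [0.206, 0.979, 0.0, 0.001]
ft_force: [-0.4, -0.1, 0.0]
grip_width: 0.0511
```

Emit:
arm_command:
  translation:
    - [0,0,0]
    - [0,0,0]
    - [0,0,0]
    - [0,0,0]
    - [0,0,0]
  turn: [0,0,0,0,0]
  hand: [0.75,0.8,0.8,0.8,0.8]

```text
clock: 10.17
eef_pos: [0.5665, 0.0636, 0.0209]
tool_rot: [0.206, 0.979, 0.001, 0.001]
ft_force: [-0.6, 0.7, 3.0]
grip_width: 0.0178
```

Emit:
arm_command:
  translation:
    - [0,0,0]
    - [0,0,0]
    - [0,0,0]
    - [0,0,0]
  turn: [0,0,0,0]
  hand: [1,1,1,1]

```text
clock: 10.5
eef_pos: [0.5665, 0.0635, 0.0209]
tool_rot: [0.206, 0.979, 0.0, 0.001]
ft_force: [0.6, 1.6, 5.8]
grip_width: 0.0156
```

Emit:
arm_command:
  translation:
    - [0,0,-0.5]
    - [0,0,-1.5]
    - [0,0,-3]
    - [0,0,-4]
    - [0,0,-4]
  turn: [0,0,0,0,0]
  hand: [1,1,1,1,1]

```text
clock: 10.92
eef_pos: [0.5673, 0.063, 0.0627]
tool_rot: [0.206, 0.979, 0.0, 0.002]
ft_force: [0.4, 0.1, -0.3]
grip_width: 0.0157
```

```bash
python3 - <<'E'
from w import *
P,i=look("w5"); print(get_obs()["ft_force"])
p=cv2.imread("pics/w5.png"); cv2.imwrite("pics/w5c.png",p[150:430,130:500])
E
```

```text
tcp [0.5667 0.0631 0.0616] q [0.206 0.979 0.    0.001] w 0.0155 t 10.9667
[-0.42825847  0.73825449 -1.61698287]
```

View pics/w5c.png

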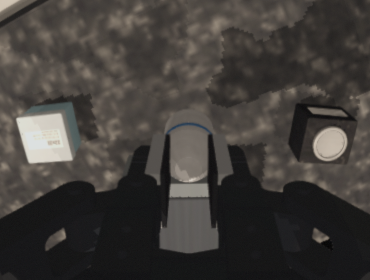

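The objective is now held upright and clear of the table. Next I carry it to the tray.

Emit:
arm_command:
  translation:
    - [0,0,-3.5]
    - [1.2,3.6,-4.5]
    - [2.2,7.4,-4.5]
    - [3.2,11,-4.5]
    - [4.2,14.6,-4.5]
  turn: [0,0,0,0,0]
  hand: [1,1,1,1,1]

```text
clock: 11.38
eef_pos: [0.5859, 0.2147, 0.1049]
tool_rot: [0.206, 0.978, -0.0, -0.0]
ft_force: [0.1, -0.0, -2.6]
grip_width: 0.0154
```

Emit:
arm_command:
  translation:
    - [0.8,3.1,0]
    - [0.8,3.1,0]
    - [0.8,3.1,0]
    - [0.8,3.1,0]
  turn: [0,0,0,0]
  hand: [1,1,1,1]

```text
clock: 11.72
eef_pos: [0.5904, 0.2448, 0.104]
tool_rot: [0.206, 0.979, -0.001, -0.001]
ft_force: [-0.6, -0.3, -2.0]
grip_width: 0.009
```

```bash
python3 - <<'E'
from w import *
P,i=look("w6"); print(get_obs()["ft_force"])
q=box(P,(.59,.245),.03,.0,.2); s=q[q[:,2]>.03]; print(len(s),rect(s) if len(s)>5 else 0, s[:,2].max() if len(s) else 0)
p=cv2.imread("pics/w6.png"); cv2.imwrite("pics/w6c.png",p[100:460,100:540])
E
```

```text
tcp [0.5906 0.2442 0.1043] q [ 0.206  0.978 -0.001 -0.001] w 0.0093 t 11.7667
[-0.01212658  0.19028325 -2.42507052]
16818 (array([587.1, 246.3]), array([59.9, 30.1]), 66.3) 0.19999816807215995
```

View pics/w6c.png

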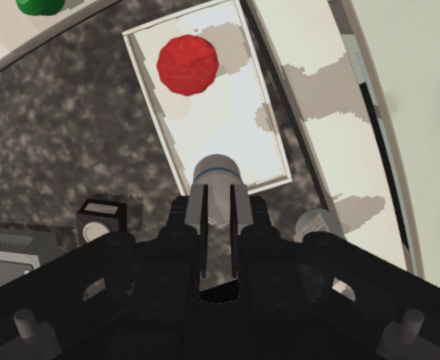

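The reading fell to 9 mm, so the objective is creeping in the jaws. I'll check the finger and object geometry in the tool frame before going on.

```bash
cat > tf.py <<'E'
from w import *
from scipy.spatial.transform import Rotation as Ro
def tool(P):
    o=get_obs(); return (P-np.array(o["eef_pos"]))@Ro.from_quat(o["tool_rot"]).as_matrix()
E
python3 - <<'E'
from tf import *
i=camera_info("wrist"); d=np.load("w6.npy"); p=cv2.imread("pics/w6.png")
T=tool(cloud("wrist",d,i)); K=np.array(i["mtx"])
for (r,c) in [(255,315),(262,315),(268,315),(275,315),(285,315),(295,315),(300,315),(320,315),(280,297),(300,295),(280,333),(320,300),(360,303),(280,290),(280,340),(300,288),(300,345)]:
    print(r,c,np.round(T[r,c]*1000,1),p[r,c][::-1])
E
```

```text
255 315 [11.2 -1.2 17.2] [107 101  94]
262 315 [ 9.9 -1.1 10.5] [104  98  91]
268 315 [11.4 -1.  -1.6] [49 67 86]
275 315 [10.7 -1.  -8.5] [125 118 109]
285 315 [  7.7  -0.9 -12.5] [127 121 112]
295 315 [  5.1  -0.9 -17.1] [133 125 117]
300 315 [  3.7  -0.9 -18.9] [127 119 111]
320 315 [ -5.7  -0.9 -19.1] [129 122 113]
280 297 [ 6.9 -9.  -5. ] [105 100  94]
300 295 [ 11.6  -8.  -35.6] [88 84 81]
280 333 [ 8.4  6.9 -8.6] [117 110 102]
320 300 [ 12.   -5.4 -51.7] [52 49 47]
360 303 [ -2.9  -4.7 -53.2] [24 24 25]
280 290 [-36.8 -21.  100.9] [216 219 217]
280 340 [ 6.5 10.2 -4. ] [83 86 90]
300 288 [  7.9 -11.3 -28. ] [55 53 51]
300 345 [ 11.4  10.3 -35.2] [89 83 81]
```

The objective is upright and centred but slipping down on its taper; its base is now about 27 mm below the TCP. I'll lower it into the tray right away.

Emit:
arm_command:
  translation:
    - [0,0,2.5]
    - [0,0,4.5]
    - [0,0,6]
    - [0,0,6.7]
    - [0,0,6.7]
  turn: [0,0,0,0,0]
  hand: [1,1,1,1,1]

```text
clock: 12.18
eef_pos: [0.5897, 0.2431, 0.0361]
tool_rot: [0.207, 0.978, -0.001, -0.002]
ft_force: [-0.1, 0.2, -1.9]
grip_width: 0.0089
```

Emit:
arm_command:
  translation:
    - [0,0,0.2]
    - [0,0,0.5]
    - [0,0,0.5]
  turn: [0,0,0]
  hand: [1,1,1]

```text
clock: 12.43
eef_pos: [0.5921, 0.2453, 0.0341]
tool_rot: [0.206, 0.979, 0.0, 0.001]
ft_force: [-0.1, -0.3, -2.8]
grip_width: 0.0087
```

Emit:
arm_command:
  translation:
    - [0,0,0.2]
    - [0,0,0.4]
    - [0,0,0.6]
    - [0,0,0.6]
  turn: [0,0,0,0]
  hand: [1,1,1,1]

```text
clock: 12.77
eef_pos: [0.5927, 0.2457, 0.0294]
tool_rot: [0.206, 0.979, 0.001, 0.002]
ft_force: [-0.2, -0.1, 5.8]
grip_width: 0.0088
```

Emit:
arm_command:
  translation:
    - [0,0,0]
    - [0,0,0]
    - [0,0,0]
    - [0,0,0]
    - [0,0,-2]
  turn: [0,0,0,0,0]
  hand: [0.7,0.55,0.55,0.55,0.55]

```text
clock: 13.18
eef_pos: [0.5881, 0.244, 0.0429]
tool_rot: [0.206, 0.979, -0.002, -0.004]
ft_force: [-0.4, 0.5, -1.2]
grip_width: 0.0386
```

Emit:
arm_command:
  translation:
    - [0,0,-3]
    - [0,0,-6]
    - [0,0,-9]
    - [0,0,-9]
  turn: [0,0,0,0]
  hand: [0.55,0.55,0.55,0.55]

```text
clock: 13.52
eef_pos: [0.5951, 0.2469, 0.1448]
tool_rot: [0.206, 0.979, 0.003, 0.005]
ft_force: [0.9, 1.5, 1.5]
grip_width: 0.038
```

```bash
python3 - <<'E'
from w import *
P,i=look("w7"); T=np.array(i["world_to_cam"])
for n,c,rad,z0,z1 in [("jartop",(.536,.25),.035,.044,.065),("objlow",(.592,.246),.03,.01,.04),("objtop",(.592,.246),.03,.04,.06),("tray",(.57,.247),.1,.007,.02)]:
    q=box(P,c,rad,z0,z1)
    if len(q)>5: print(n,len(q),rect(q),np.median(q[:,2]),q[:,2].max())
E
```

```text
tcp [0.5941 0.2465 0.1419] q [0.206 0.979 0.003 0.004] w 0.0384 t 13.5667
jartop 2085 (array([534.6, 249.9]), array([34.8, 34.7]), 20.9) 0.052580286457473965 0.055074184477157034
objlow 382 (array([591.5, 244.9]), array([25.7, 24.7]), 66.0) 0.036465290119745156 0.03999199558917559
objtop 678 (array([591.9, 244.8]), array([21.8, 21.4]), 57.6) 0.045926521891576116 0.05036884352117984
tray 2369 (array([570. , 247.9]), array([ 82.8, 140.6]), 84.2) 0.011451737564601478 0.019964869530082054
```

Both parts stand upright in the tray, tops at 53 and 49–50 mm as expected. Next is the slider: turn about +60° and move over it.

Emit:
arm_command:
  translation:
    - [1,-3.7,0]
    - [2,-7.4,0]
    - [3,-11.1,0]
    - [4,-14.8,0]
    - [4.9,-18.5,0]
  turn: [0.12,0.24,0.36,0.48,0.6]
  hand: [0.5,0.5,0.5,0.5,0.5]

```text
clock: 13.98
eef_pos: [0.4695, 0.0945, 0.1358]
tool_rot: [0.488, 0.873, -0.001, -0.001]
ft_force: [-0.6, -1.0, 0.6]
grip_width: 0.0428
```

Emit:
arm_command:
  translation:
    - [-1,-2.1,0]
    - [-2,-4.2,0]
    - [-3,-6.3,0]
    - [-3.9,-8.4,0]
    - [-3.9,-8.4,0]
  turn: [0.12,0.24,0.36,0.45,0.45]
  hand: [0.5,0.5,0.5,0.5,0.5]

```text
clock: 14.4
eef_pos: [0.4174, 0.0159, 0.136]
tool_rot: [0.671, 0.742, -0.002, -0.001]
ft_force: [-1.4, 0.6, -0.2]
grip_width: 0.0429
```

Emit:
arm_command:
  translation:
    - [0,0,0]
    - [0,0,0]
    - [0,0,0]
  turn: [0,0,0]
  hand: [0.5,0.5,0.5]

```text
clock: 14.65
eef_pos: [0.4216, 0.0188, 0.137]
tool_rot: [0.668, 0.744, 0.0, -0.0]
ft_force: [-0.3, 0.1, -0.5]
grip_width: 0.0427
```

```bash
python3 - <<'E'
from tf import *
P,i=look("w8"); o=get_obs(); q=o["tool_rot"]; print("yaw_y",np.degrees(np.arctan2(q[1]**2-q[0]**2,2*q[0]*q[1])),"j",np.round(o["joint_pos"],2))
for n,c,rad,z0,z1 in [("grip",(.423,.019),.045,.027,.045),("blade",(.43,-.055),.06,.0045,.012),("flange",(.426,-.004),.03,.017,.026)]:
    q=box(P,c,rad,z0,z1)
    if len(q)>5: print(n,len(q),rect(q),np.median(q[:,2]))
print([ (np.round(atz("wrist",s["location"],.0195,i),3),s["conf"]) for s in spot_point("wrist","slider_grip")])
E
```

```text
tcp [0.4217 0.0189 0.1371] q [ 0.668  0.744  0.    -0.   ] w 0.0429 t 14.7
yaw_y 6.1646349906686835 j [ 0.04  0.14 -0.33  1.1   0.    1.51]
grip 808 (array([422.8,  19. ]), array([13.4, 39.2]), 5.9) 0.030879264157366297
blade 3053 (array([430.9, -48.4]), array([45.4, 95.5]), 6.2) 0.007387572407679648
flange 508 (array([424.6,   8.1]), array([45.4, 30.8]), 7.0) 0.022759772462931045
[(array([0.426, 0.016, 0.02 ]), 0.57)]
```

View pics/w8.png

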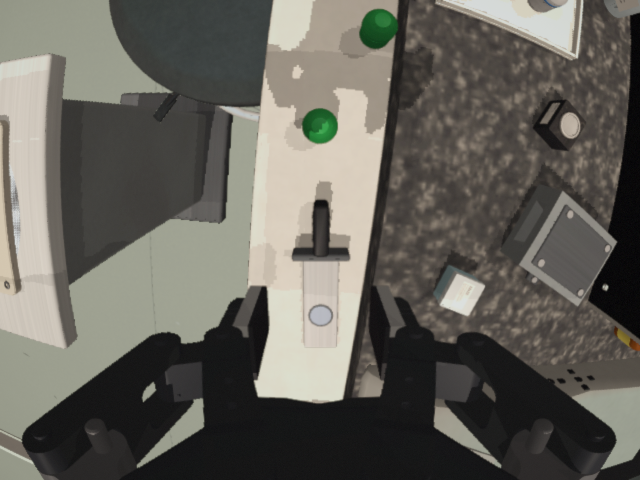

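The slider lies as expected under the tool: grip (228,320), flange (253,320), blade toward the picture bottom, jaws aligned to about 0.1°. I descend to pinch it.

Emit:
arm_command:
  translation:
    - [0,0.1,3]
    - [0,0.1,6]
    - [0,0.1,9]
    - [0,0.1,10.5]
    - [0,0.1,11.2]
  turn: [0,0,0,0,0]
  hand: [0.5,0.5,0.5,0.5,0.5]

```text
clock: 15.17
eef_pos: [0.4202, 0.0189, 0.0227]
tool_rot: [0.668, 0.744, -0.002, -0.002]
ft_force: [-0.6, 0.1, -0.5]
grip_width: 0.0429
```

Emit:
arm_command:
  translation:
    - [0,0,0]
    - [0,0,0]
  turn: [0,0]
  hand: [0.5,0.5]

```text
clock: 15.33
eef_pos: [0.4227, 0.0187, 0.0256]
tool_rot: [0.668, 0.744, 0.0, 0.0]
ft_force: [0.9, -0.0, 0.6]
grip_width: 0.0427
```

Down another 8 mm, then close.

Emit:
arm_command:
  translation:
    - [0,0,0.4]
    - [0,0,0.8]
    - [0,0,0.8]
  turn: [0,0,0]
  hand: [0.5,0.5,0.5]

```text
clock: 15.58
eef_pos: [0.4226, 0.0184, 0.0175]
tool_rot: [0.669, 0.744, 0.0, 0.0]
ft_force: [0.5, -0.2, -0.2]
grip_width: 0.0428
```

Emit:
arm_command:
  translation:
    - [0,0,0]
    - [0,0,0]
    - [0,0,0]
    - [0,0,0]
    - [0,0,0]
  turn: [0,0,0,0,0]
  hand: [0.8,1,1,1,1]

```text
clock: 16.0
eef_pos: [0.4223, 0.0184, 0.0175]
tool_rot: [0.669, 0.744, 0.0, 0.0]
ft_force: [-0.6, 0.6, -1.2]
grip_width: 0.0
```

Emit:
arm_command:
  translation:
    - [0,0,0]
    - [0,0,0]
  turn: [0,0]
  hand: [1,1]

```text
clock: 16.17
eef_pos: [0.4222, 0.0184, 0.0174]
tool_rot: [0.669, 0.744, 0.0, 0.0]
ft_force: [-0.7, -0.8, -0.9]
grip_width: 0.0001
```

The jaws shut to zero, so the pads are not where I assumed. I'll measure the fingers in depth against the tool frame.

```bash
python3 - <<'E'
from tf import *
for cam in ["wrist","side","scene"]:
    i=camera_info(cam); p,d=camera(cam); save("f_"+cam,p); np.save("f_"+cam+".npy",d)
    T=tool(cloud(cam,d,i))*1000
    m=(np.abs(T[...,0])<45)&(np.abs(T[...,1])<60)&(T[...,2]>-70)&(T[...,2]<30)&(d>0)
    print(cam,m.sum())
    for z in range(-70,30,8):
        s=T[m&(T[...,2]>=z)&(T[...,2]<z+8)]
        if len(s)>3: print(z,len(s),"x",np.percentile(s[:,0],[2,98]).round(),"y",np.percentile(s[:,1],[2,98]).round())
a=cv2.imread("pics/f_wrist.png")[180:480,160:480]; b=cv2.imread("pics/f_side.png")[180:280,340:440]
cv2.imwrite("pics/f.png",np.hstack([cv2.resize(a,(400,375)),cv2.resize(b,(375,375),interpolation=cv2.INTER_CUBIC)]))
E
```

```text
wrist 35825
-70 3832 x [-7. 14.] y [-33.  33.]
-62 1126 x [-5. 14.] y [-24.  25.]
-54 1005 x [-9. 12.] y [-6.  6.]
-46 744 x [ 7. 12.] y [-13.  13.]
-38 666 x [ 7. 12.] y [-13.  13.]
-30 536 x [ 7. 12.] y [-13.  13.]
-22 266 x [10. 19.] y [-5.  6.]
-14 665 x [ 9. 20.] y [-5.  7.]
-6 216 x [-22.  20.] y [-21.  24.]
2 229 x [-21.  21.] y [-21.  23.]
10 24901 x [-33.  44.] y [-54.  58.]
18 1323 x [-34.  44.] y [-57.  59.]
26 316 x [-38.  44.] y [48. 57.]
side 1727
-70 140 x [-9. 15.] y [-33.  30.]
-62 64 x [-0. 15.] y [-19.  16.]
-54 54 x [-1. 13.] y [-13.  12.]
-46 55 x [ 1. 13.] y [-13.  12.]
-38 56 x [ 1. 14.] y [-14.  12.]
-30 43 x [ 4. 14.] y [-13.  11.]
-22 33 x [ 4. 22.] y [-6.  5.]
-14 52 x [-23.  20.] y [-6. 18.]
-6 83 x [-25.  21.] y [-22.  22.]
2 83 x [-23.  22.] y [-22.  22.]
10 1026 x [-42.  43.] y [-56.  58.]
18 33 x [-44.  39.] y [38. 59.]
26 5 x [-8. 41.] y [42. 47.]
scene 0
```

View pics/f.png

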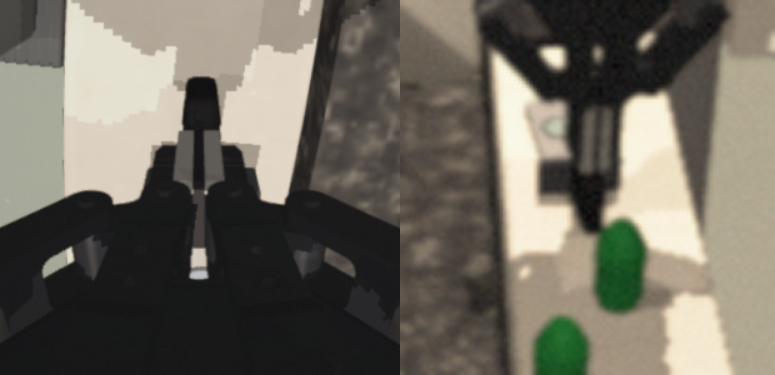

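The depth and picture show the closed fingertips ending about 20 mm *behind* the reported TCP, just above the grip. So the tip_reach offset doesn't hold here, which also explains the taper slip. I'll reopen, go 30 mm lower while watching the force, and close.

Emit:
arm_command:
  translation:
    - [0,0,0]
    - [0,0,0]
    - [0,0,0]
    - [0,0,0]
    - [0,0,0.5]
  turn: [0,0,0,0,0]
  hand: [0.5,0.5,0.5,0.5,0.5]

```text
clock: 16.73
eef_pos: [0.423, 0.0184, 0.0128]
tool_rot: [0.669, 0.744, 0.001, 0.001]
ft_force: [0.4, -0.2, 0.2]
grip_width: 0.043
```

Emit:
arm_command:
  translation:
    - [0,0,0.5]
    - [0,0,1]
    - [0,0,1.5]
    - [0,0,1.5]
  turn: [0,0,0,0]
  hand: [0.5,0.5,0.5,0.5]

```text
clock: 17.07
eef_pos: [0.421, 0.0183, -0.004]
tool_rot: [0.669, 0.744, -0.001, -0.001]
ft_force: [0.3, -0.4, 0.3]
grip_width: 0.0429
```

```bash
cat > fin.py <<'E'
from tf import *
import sys
def fin(dx=16):
    i=camera_info("wrist"); p,d=camera("wrist"); save("fin",p)
    T=tool(cloud("wrist",d,i))*1000; o=get_obs(); print("tcp",o["eef_pos"].round(4),"ft",o["ft_force"].round(1),"w",round(float(o["grip_width"]),4))
    for z in range(-60,24,4):
        s=T[(np.abs(T[...,0])<dx)&(np.abs(T[...,1])<45)&(T[...,2]>=z)&(T[...,2]<z+4)&(d>0)]
        if len(s)>3: print(z,len(s),"x",np.percentile(s[:,0],[2,98]).round(),"y",np.percentile(s[:,1],[2,25,75,98]).round())
fin()
E
python3 fin.py
```

```text
tcp [ 0.4213  0.0184 -0.0036] ft [-0.7  0.5 -0.3] w 0.043
-60 353 x [ 2. 14.] y [-39. -27.  26.  39.]
-56 1018 x [-10.  12.] y [-26. -23.  22.  26.]
-52 458 x [-9. 12.] y [-27. -22.  22.  27.]
-48 577 x [-9. 12.] y [-34. -23.  23.  34.]
-44 542 x [-9. 12.] y [-34. -24.  23.  34.]
-40 513 x [-10.  12.] y [-35. -23.  23.  34.]
-36 2634 x [-15.  15.] y [-31.  -2.   5.  30.]
-32 584 x [-9. 12.] y [-34. -22.  21.  34.]
-28 428 x [-9. 12.] y [-33. -22.  22.  33.]
-24 235 x [-9. 12.] y [-27. -22.  21.  27.]
-20 80 x [-7. 10.] y [-22. -22.  21.  21.]
-8 6677 x [-15.  16.] y [-44. -21.  20.  42.]
-4 599 x [-15.  16.] y [-43. -23.  23.  44.]
```

Emit:
arm_command:
  translation:
    - [0,0.1,0.4]
    - [0,0.1,0.4]
    - [0,0.1,0.4]
  turn: [0,0,0]
  hand: [0.5,0.5,0.5]

```text
clock: 17.37
eef_pos: [0.4232, 0.0185, -0.0068]
tool_rot: [0.669, 0.744, -0.0, -0.0]
ft_force: [-0.6, 0.2, 0.4]
grip_width: 0.0427
```

Emit:
arm_command:
  translation:
    - [0,0,0]
    - [0,0,0]
    - [0,0,0]
    - [0,0,0]
    - [0,0,0]
  turn: [0,0,0,0,0]
  hand: [0.7,0.85,1,1,1]

```text
clock: 17.78
eef_pos: [0.4235, 0.0186, -0.0063]
tool_rot: [0.669, 0.744, 0.0, 0.0]
ft_force: [-0.6, -0.1, 3.3]
grip_width: 0.0105
```

```bash
python3 fin.py
```

```text
tcp [ 0.4235  0.0185 -0.0063] ft [-0.5 -0.2  4.2] w 0.0106
-60 590 x [-3. 14.] y [-26. -14.  16.  26.]
-56 797 x [-9. 13.] y [-13.  -7.   7.  13.]
-52 287 x [-9. 12.] y [-11.  -8.   8.  12.]
-48 354 x [-1. 12.] y [-18.  -9.   8.  18.]
-44 375 x [-8. 12.] y [-18. -11.  12.  18.]
-40 2465 x [-15.  15.] y [-15.  -3.   3.  15.]
-36 390 x [-15.  15.] y [-18. -10.  10.  18.]
-32 289 x [ 7. 12.] y [-18. -13.  13.  18.]
-28 226 x [ 7. 12.] y [-18. -13.  13.  18.]
-24 182 x [ 7. 12.] y [-17. -10.  10.  16.]
-20 7 x [11. 12.] y [-11.  -9.  10.  11.]
-12 1930 x [-14.  16.] y [-44. -33.  26.  38.]
-8 5541 x [-15.  16.] y [-44. -30.  28.  41.]
```

The pinch is good: 10.6 mm reading on a 12 mm grip, with about 18 mm of pad overlap. Lift, turn to the dock's heading and stage in front of the lane.

Emit:
arm_command:
  translation:
    - [0,0,-2]
    - [0,0,-5]
    - [0,0,-8]
    - [0,0,-9]
    - [0,0,-9]
  turn: [0,0,-0.12,-0.24,-0.36]
  hand: [1,1,1,1,1]

```text
clock: 18.25
eef_pos: [0.4257, 0.0186, 0.0862]
tool_rot: [0.522, 0.853, 0.002, 0.003]
ft_force: [0.4, -0.3, -0.2]
grip_width: 0.0104
```

Emit:
arm_command:
  translation:
    - [1.1,1.5,0]
    - [2.2,3,0]
    - [3.3,4.5,0]
    - [4.4,6,0]
    - [5.4,7.5,0]
  turn: [-0.12,-0.24,-0.36,-0.48,-0.6]
  hand: [1,1,1,1,1]

```text
clock: 18.67
eef_pos: [0.4657, 0.1012, 0.0829]
tool_rot: [0.247, 0.969, -0.0, -0.0]
ft_force: [0.6, -0.0, -1.2]
grip_width: 0.0106
```

Emit:
arm_command:
  translation:
    - [0,0,0]
    - [0,0,0]
    - [0,0,0]
    - [0,0,0]
  turn: [-0.1,-0.1,-0.1,-0.1]
  hand: [1,1,1,1]

```text
clock: 19.0
eef_pos: [0.4652, 0.1, 0.0829]
tool_rot: [0.202, 0.979, -0.0, -0.001]
ft_force: [0.5, -0.2, -1.2]
grip_width: 0.011
```

```bash
cat > dk.py <<'E'
from tf import *
def fitrect(q):
    mk=np.zeros((800,800),np.uint8); ij=((q[:,:2]-[.445,-.175])*2000).astype(int); ij=ij[((ij>=0)&(ij<800)).all(1)]; mk[ij[:,0],ij[:,1]]=255
    mk=cv2.morphologyEx(mk,cv2.MORPH_CLOSE,np.ones((9,9))); mk=cv2.morphologyEx(mk,cv2.MORPH_OPEN,np.ones((13,13)))
    cs,_=cv2.findContours(mk,0,1); r=cv2.minAreaRect(max(cs,key=cv2.contourArea)); return (np.array(r[0])[::-1]/2000+[.445,-.175]).round(4),np.round(np.array(r[1])/2,1),round(r[2],2)
def run(name):
    P,i=look(name); o=get_obs(); q=o["tool_rot"]; y=np.degrees(np.arctan2(q[1]**2-q[0]**2,2*q[0]*q[1])); print("slider yaw by tool",round(y-90,2),"ft",o["ft_force"].round(1),"tilt",np.round(q[2:],4))
    print("dock",fitrect(box(P,(.641,.026),.064,.034,.046)))
    T=tool(P)*1000
    for nm,zr in [("blade",(-16,4)),]:
        s=T[(T[:,0]<-38)&(T[:,0]>-120)&(np.abs(T[:,1])<25)&(T[:,2]>-22)&(T[:,2]<2)]
        print(nm,len(s),rect(s/1000) if len(s)>5 else 0,np.median(s[:,2]) if len(s) else 0)
        if len(s)>20:
            A=np.polyfit(s[:,0],s[:,2],1); print("z vs x slope deg",np.degrees(np.arctan(A[0])))
    s=T[(np.abs(T[:,0])<28)&(np.abs(T[:,1])<30)&(T[:,2]>-45)&(T[:,2]<-30)]
    return T
E
python3 -c "
from dk import *
T=run('w9')"
```

```text
tcp [0.4653 0.0999 0.083 ] q [ 0.202  0.979 -0.    -0.   ] w 0.0108 t 19.05
slider yaw by tool -23.33 ft [-0.2  1.2 -1. ] tilt [-0.0002 -0.0004]Traceback (most recent call last):
  File "<string>", line 3, in <module>
    T=run('w9')
  File "dk.py", line 8, in run
    print("dock",fitrect(box(P,(.641,.026),.064,.034,.046)))
                 ~~~~~~~^^^^^^^^^^^^^^^^^^^^^^^^^^^^^^^^^^^
  File "dk.py", line 5, in fitrect
    cs,_=cv2.findContours(mk,0,1); r=cv2.minAreaRect(max(cs,key=cv2.contourArea)); return (np.array(r[0])[::-1]/2000+[.445,-.175]).round(4),np.round(np.array(r[1])/2,1),round(r[2],2)
                                                     ~~~^^^^^^^^^^^^^^^^^^^^^^^^
ValueError: max() iterable argument is empty
```

```bash
cat > rel.py <<'E'
from dk import *
def relv():
    for cam in ["scene","side"]:
        i=camera_info(cam); _,d=camera(cam); P=cloud(cam,d,i).reshape(-1,3)
        D=fitrect(box(P,(.641,.026),.064,.034,.046)); print(cam,"dock",D)
        T=tool(P)*1000
        s=T[(T[:,0]<-34)&(T[:,0]>-135)&(np.abs(T[:,1])<22)&(T[:,2]>-30)&(T[:,2]<8)]
        if len(s)>20:
            print(" blade n",len(s),"tool rect",rect(s/1000),"ztop med",round(np.median(s[:,2]),1),"slope deg",np.degrees(np.polyfit(s[:,0],s[:,2],1)[0]).round(1))
            print(" x range",np.percentile(s[:,0],[1,99]).round(1))
            W=P[(T[:,0]<-34)&(T[:,0]>-135)&(np.abs(T[:,1])<22)&(T[:,2]>-30)&(T[:,2]<8)]; print(" world rect",rect(W),"z",np.median(W[:,2]).round(4))
    o=get_obs(); print(o["eef_pos"].round(4),o["tool_rot"].round(4),o["ft_force"].round(1))
if __name__=="__main__": relv()
E
python3 rel.py; python3 - <<'E'
import sys; sys.path.insert(0,'.')
from dk import *
# rebuild wrist camera pose at w1/w8 from fixed hand-eye
o=get_obs(); i=camera_info("wrist"); W=np.array(i["world_to_cam"]); 
def M(p,q): m=np.eye(4); m[:3,:3]=Ro.from_quat(q).as_matrix(); m[:3,3]=p; return m
H=W@M(o["eef_pos"],o["tool_rot"])
for n,p,q in [("w1",[.483,.1212,.215],[.208,.978,0,0]),("w3",[.5126,.073,.1165],[.207,.978,0,0]),("w8",[.4217,.0189,.1371],[.668,.744,0,0])]:
    j=dict(i); j["world_to_cam"]=H@np.linalg.inv(M(p,q)); P=cloud("wrist",np.load(""+n+".npy"),j).reshape(-1,3)
    print(n,fitrect(box(P,(.641,.026),.064,.034,.046)))
E
```

```text
w1 (array([0.639 , 0.0295]), array([73.2, 87.8]), 22.66)
w3 (array([0.621 , 0.0371]), array([72.5, 45.6]), 23.2)
w8 (array([0.6429, 0.0264]), array([73.1, 93. ]), 22.75)Traceback (most recent call last):
  File "rel.py", line 13, in <module>
    if __name__=="__main__": relv()
                             ~~~~^^
  File "rel.py", line 5, in relv
    D=fitrect(box(P,(.641,.026),.064,.034,.046)); print(cam,"dock",D)
  File "dk.py", line 5, in fitrect
    cs,_=cv2.findContours(mk,0,1); r=cv2.minAreaRect(max(cs,key=cv2.contourArea)); return (np.array(r[0])[::-1]/2000+[.445,-.175]).round(4),np.round(np.array(r[1])/2,1),round(r[2],2)
                                                     ~~~^^^^^^^^^^^^^^^^^^^^^^^^
ValueError: max() iterable argument is empty
```

```bash
sed -i 's/D=fitrect(box(P,(.641,.026),.064,.034,.046)); print(cam,"dock",D)/print(cam)/' rel.py; python3 rel.py
```

```text
scene
side
 blade n 465 tool rect (array([-73.4,   0. ]), array([78.9, 33.3]), 0.6) ztop med -14.0 slope deg 0.0
 x range [-112.   -34.7]
 world rect (array([533.1,  71. ]), array([33.3, 78.9]), 66.1) z 0.0973
[0.4657 0.1    0.0833] [ 2.018e-01  9.794e-01 -0.000e+00 -1.000e-04] [ 0.1  0.7 -0.8]
```

Side view: the blade is centred in the jaws, level, with its underside 8 mm above the TCP. The dock heading is −22.8° and the lateral correction +1 mm. I lower it to slot height.

Emit:
arm_command:
  translation:
    - [0,0.1,2.5]
    - [0,0.1,5]
    - [0,0.1,6.8]
    - [0,0.1,7.5]
    - [0,0.1,7.5]
  turn: [-0.01,-0.01,-0.01,-0.01,-0.01]
  hand: [1,1,1,1,1]

```text
clock: 19.62
eef_pos: [0.4645, 0.1008, 0.0067]
tool_rot: [0.196, 0.981, -0.001, -0.002]
ft_force: [0.1, -0.1, -0.5]
grip_width: 0.0108
```

Emit:
arm_command:
  translation:
    - [0,0,0]
    - [0,0,0]
    - [0,0,0]
  turn: [0,0,0]
  hand: [1,1,1]

```text
clock: 19.87
eef_pos: [0.4676, 0.1016, 0.0096]
tool_rot: [0.196, 0.981, 0.001, 0.001]
ft_force: [-0.3, 0.6, -1.1]
grip_width: 0.011
```

```bash
sed -i 's/print(cam)$/print(cam)/' rel.py; python3 rel.py; python3 - <<'E'
from h import *
p,d=camera("side"); save("s2",p); cv2.imwrite("pics/s2c.png",cv2.resize(p[180:300,230:410][...,::-1],None,fx=4,fy=4,interpolation=cv2.INTER_CUBIC))
o=get_obs(); u=np.array([.9226,-.386]); n=np.array([.386,.9226]); e=o["eef_pos"][:2]; q=o["tool_rot"]; print("u",u@e,"n",n@e,"yaw",np.degrees(np.arctan2(q[1]**2-q[0]**2,2*q[0]*q[1]))-90)
E
```

```text
scene
side
 blade n 509 tool rect (array([-83.9,   2.1]), array([99.6, 38.6]), 0.4) ztop med -14.2 slope deg -2.2
 x range [-127.4  -35.1]
 world rect (array([545.5,  71.3]), array([38.6, 99.7]), 67.0) z 0.0238
[0.4673 0.1016 0.0094] [1.961e-01 9.806e-01 5.000e-04 1.100e-03] [-0.3  0.7 -1.9]
u 0.39175377586466764 n 0.27397851006926155 yaw -22.622652798386724
```

View pics/s2c.png

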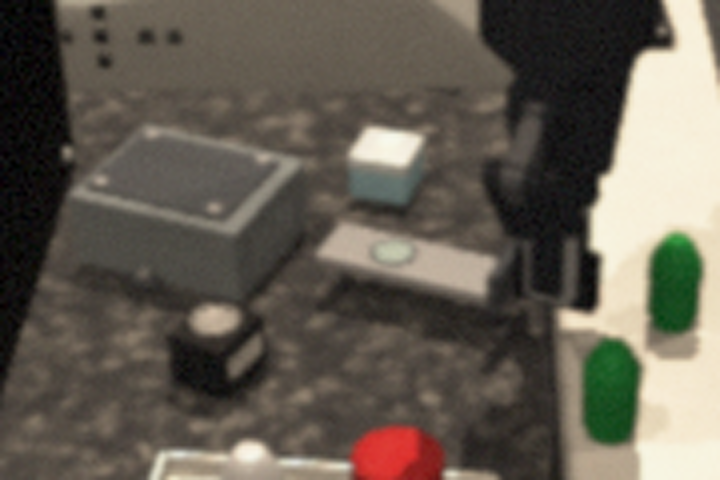

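The blade is raised and pointing at the slot, and the lane is clear. A small correction (−1 mm lateral, −2 mm in height), then advance into the funnel.

Emit:
arm_command:
  translation:
    - [-0.5,-0.1,0.2]
    - [-1.3,-0.1,0.2]
    - [-2.1,-0.1,0.2]
    - [-2.8,-0.1,0.2]
    - [-2.8,-0.1,0.2]
  turn: [0,0,0,0,0]
  hand: [1,1,1,1,1]

```text
clock: 20.43
eef_pos: [0.4942, 0.0891, 0.0065]
tool_rot: [0.197, 0.98, 0.0, 0.001]
ft_force: [-0.5, 0.5, -1.5]
grip_width: 0.0105
```

Emit:
arm_command:
  translation:
    - [-0.5,0,0]
    - [-1,0,0]
    - [-1,0,0]
  turn: [0,0,0]
  hand: [1,1,1]

```text
clock: 20.68
eef_pos: [0.5022, 0.0855, 0.0064]
tool_rot: [0.196, 0.981, 0.0, 0.001]
ft_force: [0.1, 0.2, -1.0]
grip_width: 0.0107
```

```bash
cat > un.py <<'E'
from h import *
o=get_obs(); u=np.array([.9226,-.386]); n=np.array([.386,.9226]); e=o["eef_pos"][:2]; q=o["tool_rot"]; f=o["ft_force"]
print("u",(u@e).round(4),"n",(n@e).round(4),"z",o["eef_pos"][2].round(4),"yaw",(np.degrees(np.arctan2(q[1]**2-q[0]**2,2*q[0]*q[1]))-90).round(2),"fu",(u@f[:2]).round(1),"fn",(n@f[:2]).round(1),"fz",f[2].round(1),"tq",o["ft_torque"].round(2),"w",o["grip_width"])
E
python3 un.py
```

```text
u 0.4303 n 0.2727 z 0.0064 yaw -22.65 fu -0.0 fn 0.2 fz -1.0 tq [ 0.01 -0.02  0.04] w 0.01067709773472801
```

Emit:
arm_command:
  translation:
    - [0,0,-0.1]
    - [-0.5,0,-0.1]
    - [-1,0,-0.1]
    - [-1.5,0,-0.1]
    - [-1.5,0,-0.1]
  turn: [0,0,0,0,0]
  hand: [1,1,1,1,1]

```text
clock: 21.1
eef_pos: [0.5163, 0.0798, 0.0075]
tool_rot: [0.196, 0.981, 0.0, 0.001]
ft_force: [-0.3, 0.9, -1.1]
grip_width: 0.0107
```

```bash
python3 un.py
```

```text
u 0.4456 n 0.2729 z 0.0075 yaw -22.65 fu -0.7 fn 0.7 fz -1.1 tq [-0.01  0.04  0.01] w 0.010691606516234353
```

The blade is about 23 mm in with no contact force. Continue.

Emit:
arm_command:
  translation:
    - [-0.6,0,0]
    - [-1.2,0,0]
    - [-1.8,0,0]
    - [-2.4,0,0]
    - [-2.8,0,0]
  turn: [0,0,0,0,0]
  hand: [1,1,1,1,1]

```text
clock: 21.52
eef_pos: [0.5418, 0.0689, 0.0073]
tool_rot: [0.196, 0.981, 0.0, 0.0]
ft_force: [-0.2, -0.6, -0.5]
grip_width: 0.0106
```

```bash
python3 un.py
```

```text
u 0.4732 n 0.2727 z 0.0073 yaw -22.64 fu 0.1 fn -0.6 fz -0.5 tq [-0.01  0.   -0.02] w 0.0105961676371566
```

Emit:
arm_command:
  translation:
    - [-0.6,0,0]
    - [-1.2,0,0]
    - [-1.8,0,0]
    - [-2.4,0,0]
    - [-2.8,0,0]
  turn: [0,0,0,0,0]
  hand: [1,1,1,1,1]

```text
clock: 21.93
eef_pos: [0.5675, 0.0582, 0.0074]
tool_rot: [0.196, 0.981, 0.0, 0.0]
ft_force: [0.4, 1.3, -1.6]
grip_width: 0.0107
```

```bash
python3 un.py
```

```text
u 0.5011 n 0.2727 z 0.0074 yaw -22.63 fu -0.1 fn 1.3 fz -1.6 tq [0.02 0.04 0.03] w 0.010748656792315774
```

Emit:
arm_command:
  translation:
    - [-0.3,0,0]
    - [-0.5,0,0]
    - [-0.7,0,0]
    - [-0.8,0,0]
    - [-0.8,0,0]
  turn: [0,0,0,0,0]
  hand: [1,1,1,1,1]

```text
clock: 22.35
eef_pos: [0.574, 0.0554, 0.0073]
tool_rot: [0.196, 0.981, -0.0, -0.0]
ft_force: [0.0, -0.2, -1.9]
grip_width: 0.0108
```

```bash
python3 un.py
```

```text
u 0.5082 n 0.2727 z 0.0073 yaw -22.62 fu 0.1 fn -0.2 fz -1.9 tq [ 0.01  0.11 -0.  ] w 0.010817280298114023
```

Emit:
arm_command:
  translation:
    - [-0.1,0,0]
    - [-0.2,0,0]
    - [-0.3,0,0]
    - [-0.4,0,0]
  turn: [0,0,0,0]
  hand: [1,1,1,1]

```text
clock: 22.68
eef_pos: [0.577, 0.0542, 0.0073]
tool_rot: [0.196, 0.981, 0.0, -0.001]
ft_force: [-3.1, 1.5, 0.3]
grip_width: 0.011
```

```bash
python3 un.py
```

```text
u 0.5115 n 0.2727 z 0.0073 yaw -22.61 fu -3.4 fn 0.2 fz 0.3 tq [ 0.31  0.64 -0.09] w 0.010968190703575216
```

Contact where expected (u = 0.5115, predicted 0.511). I press a little more and lower 1 mm so it rests on the slot floor.

Emit:
arm_command:
  translation:
    - [-0.15,0,0.05]
    - [-0.3,0,0.1]
    - [-0.3,0,0.1]
  turn: [0,0,0]
  hand: [1,1,1]

```text
clock: 22.93
eef_pos: [0.5769, 0.054, 0.0062]
tool_rot: [0.196, 0.981, 0.001, -0.004]
ft_force: [-9.9, 3.3, 6.5]
grip_width: 0.0107
```

```bash
python3 un.py
```

```text
u 0.5113 n 0.2725 z 0.0062 yaw -22.57 fu -10.4 fn -0.8 fz 6.5 tq [ 0.71  1.57 -0.11] w 0.010679834301313145
```

It's home: 10 N and no further travel. Release and rise straight up.

Emit:
arm_command:
  translation:
    - [0,0,0]
    - [0,0,0]
    - [0,0,0]
    - [0,0,0]
    - [0,0,0]
  turn: [0,0,0,0,0]
  hand: [0.8,0.6,0.55,0.55,0.55]

```text
clock: 23.35
eef_pos: [0.5809, 0.0526, 0.0065]
tool_rot: [0.196, 0.981, 0.0, 0.0]
ft_force: [0.5, 0.7, 0.2]
grip_width: 0.0383
```

Emit:
arm_command:
  translation:
    - [0,0,-1.5]
    - [0,0,-4]
    - [0,0,-7]
    - [0,0,-10]
    - [1,0,-13]
  turn: [0,0,0,0,0]
  hand: [0.55,0.55,0.55,0.55,0.55]

```text
clock: 23.77
eef_pos: [0.5724, 0.056, 0.1376]
tool_rot: [0.197, 0.98, 0.0, 0.001]
ft_force: [1.1, 0.8, 0.8]
grip_width: 0.0385
```

Emit:
arm_command:
  translation:
    - [4,0,0]
    - [8,0,0]
    - [12,0,0]
    - [12,0,0]
    - [12,0,0]
  turn: [0,0,0,0,0]
  hand: [0.55,0.55,0.55,0.55,0.55]

```text
clock: 24.18
eef_pos: [0.4582, 0.1031, 0.1364]
tool_rot: [0.195, 0.981, -0.0, -0.0]
ft_force: [-0.8, -0.5, 0.4]
grip_width: 0.0385
```

```bash
python3 - <<'E'
from dk import *
P,i=look("w10")
D=fitrect(box(P,(.641,.026),.064,.036,.046)); print("dock",D)
u=np.array([.9226,-.386]); n=np.array([.386,.9226])
for nm,z0,z1 in [("docktop",.036,.046),("flange",.03,.0375),("grip top",.0385,.05)]:
    q=box(P,(.59,.047),.12,z0,z1); U=q[:,:2]@u; N=q[:,:2]@n
    if nm!="docktop": m=(U<.537)&(abs(N-.2727)<.03)&(U>.45)
    else: m=(U>.5)&(abs(N-.2727)<.04)&(q[:,2]>.039)
    print(nm,m.sum(),"u",np.percentile(U[m],[2,98]).round(4),"n",np.percentile(N[m],[2,98]).round(4),"z",np.percentile(q[m,2],[10,50,90]).round(4))
for nm,c,z in [("jar",(.5345,.25),.044),("obj",(.592,.245),.03),("cube",(.618,.133),.024),("cov",(.549,-.025),.018)]:
    q=box(P,c,.035,z,.07); print(nm,rect(q) if len(q)>5 else 0, q[:,2].max() if len(q) else 0)
p=cv2.imread("pics/w10.png"); s=cv2.imread("pics/w10.png")[150:390,180:480]; cv2.imwrite("pics/w10c.png",cv2.resize(s,None,fx=2.5,fy=2.5,interpolation=cv2.INTER_CUBIC))
E
```

```text
tcp [0.4604 0.1031 0.1368] q [0.196 0.981 0.    0.001] w 0.0382 t 24.2333
dock (array([0.5878, 0.0493]), array([10.5, 10.5]), 90.0)
docktop 377 u [0.5009 0.5291] n [0.2674 0.2786] z [0.0415 0.0434 0.0445]
flange 407 u [0.4913 0.5369] n [0.2504 0.2958] z [0.031  0.0346 0.0361]
grip top 532 u [0.4916 0.5287] n [0.2674 0.2786] z [0.0412 0.0433 0.0444]
jar (array([534.6, 250. ]), array([36.3, 34.7]), 47.8) 0.05469803256852459
obj (array([588.8, 242.2]), array([19.3, 25.3]), 36.9) 0.05017513839202938
cube 0 0
cov 0 0
```

View pics/w10c.png

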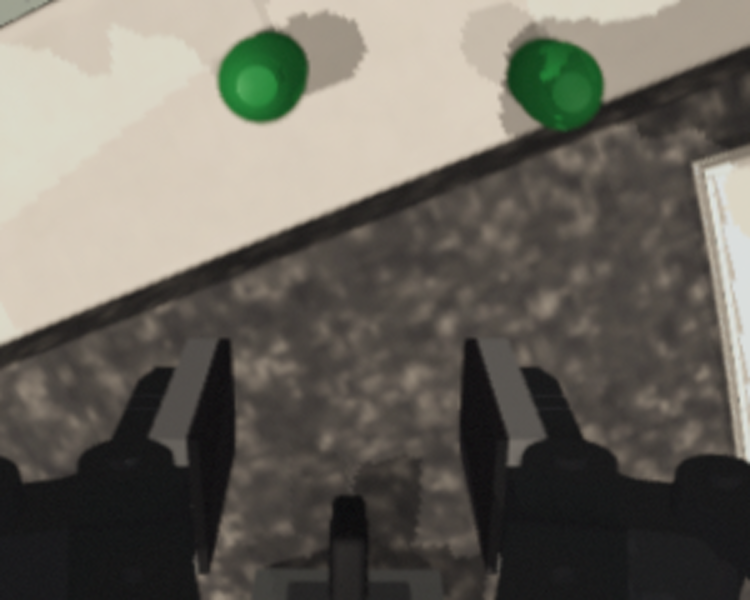

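The slider's grip spans u = 0.491–0.53 with its top at 43 mm, which matches home. I move the arm aside and do a last check with the fixed cameras.

Emit:
arm_command:
  translation:
    - [3,0,-3]
    - [5,3,-6]
    - [7,6.5,-8]
    - [9,10,-8]
    - [10,13,-8]
  turn: [0,0,0,0,0]
  hand: [0.55,0.55,0.55,0.55,0.55]

```text
clock: 24.65
eef_pos: [0.4202, 0.2637, 0.2193]
tool_rot: [0.197, 0.98, 0.002, 0.002]
ft_force: [1.2, 0.6, -0.3]
grip_width: 0.0381
```

Emit:
arm_command:
  translation:
    - [0,2,0]
    - [0,2,0]
    - [0,2,0]
  turn: [0,0,0]
  hand: [0.55,0.55,0.55]

```text
clock: 24.9
eef_pos: [0.4272, 0.2807, 0.216]
tool_rot: [0.196, 0.981, -0.0, 0.0]
ft_force: [0.2, -0.7, -0.6]
grip_width: 0.0386
```

```bash
python3 - <<'E'
from dk import *
u=np.array([.9226,-.386]); n=np.array([.386,.9226])
for cam in ["scene","side"]:
    p,d=camera(cam); save("end_"+cam,p); P=cloud(cam,d).reshape(-1,3); print(cam)
    for nm,c,r,z,z1 in [("jar",(.5345,.25),.03,.044,.07),("obj",(.592,.245),.025,.035,.07),("cube",(.618,.133),.035,.024,.05),("cov",(.549,-.025),.03,.018,.04),("g1",(.413,.095),.03,.01,.07),("g2",(.447,.175),.03,.01,.07)]:
        q=box(P,c,r,z,z1); print(nm,len(q),rect(q) if len(q)>5 else 0, q[:,2].max().round(4) if len(q) else 0)
    q=box(P,(.59,.047),.12,.022,.05); U=q[:,:2]@u; N=q[:,:2]@n
    for nm,m in [("dock",(U>.53)&(abs(N-.2727)<.04)&(q[:,2]>.035)),("flange",(U<.54)&(U>.48)&(abs(N-.2727)<.027)&(abs(N-.2727)>.012)),("grip",(U<.54)&(U>.45)&(abs(N-.2727)<.007)&(q[:,2]>.039))]:
        if m.sum()>5: print(nm,m.sum(),"u",np.percentile(U[m],[2,98]).round(4),"n",np.percentile(N[m],[2,98]).round(4),"z",np.median(q[m,2]).round(4))
c=cv2.imread("pics/end_scene.png")[140:350,190:470]; cv2.imwrite("pics/ec.png",cv2.resize(c,None,fx=2.8,fy=2.8,interpolation=cv2.INTER_CUBIC))
E
```

```text
scene
jar 0 0 0
obj 191 (array([589.5, 242.1]), array([19.6, 22.9]), 17.3) 0.0506
cube 386 (array([618. , 131.3]), array([34.3, 30.8]), 59.5) 0.0344
cov 444 (array([549. , -26.1]), array([31.6, 33.9]), 73.5) 0.0286
g1 0 0 0
g2 0 0 0
dock 2446 u [0.5371 0.6275] n [0.2367 0.3065] z 0.0388
flange 158 u [0.5315 0.5397] n [0.2463 0.299 ] z 0.0333
grip 194 u [0.4929 0.53  ] n [0.266  0.2777] z 0.0429
side
jar 363 (array([533.5, 251.7]), array([35.5, 34.8]), 10.2) 0.0549
obj 178 (array([589.9, 248.1]), array([23.3, 18.6]), 28.8) 0.0504
cube 228 (array([617. , 133.7]), array([35.8, 31. ]), 60.3) 0.0333
cov 172 (array([547.3, -24.2]), array([35. , 32.3]), 73.8) 0.0273
g1 281 (array([412.4,  99.6]), array([24.3, 18.9]), 7.8) 0.0495
g2 316 (array([447. , 178.8]), array([19.7, 24.2]), 87.5) 0.0495
dock 1030 u [0.5354 0.6273] n [0.2378 0.3086] z 0.0397
flange 80 u [0.53   0.5386] n [0.2482 0.2994] z 0.0349
grip 106 u [0.4906 0.529 ] n [0.2674 0.2795] z 0.0434
```

The flange meets the dock face: its back is at u ≈ 0.5305, so its front is at about 0.5365, and the dock face reads 0.535–0.537. The cube, coverslips and green look-alikes haven't moved beyond measurement noise.

```bash
python3 -c "
from workcell import *
print(job_done())"
```

```text
the job is handed in; nothing more can be done
None
```

The job is done and handed in at about 25 s on the robot's clock. The jar and the objective stand upright in the white tray. After that I slid the filter slider blade first into the dock until it was home, and released it.

**Last checks**
- **Slider:** pressing home, it stopped at 10 N with no further travel, within 1 mm of where I predicted. In both fixed cameras the flange meets the dock face to within about 1–2 mm, and the grip height matches the slider resting on the slot floor.
- **Tray:** the objective shows upright in both fixed cameras and the jar in the side camera; the arm hid the jar from the scene camera.
- **Left alone:** the cube and the coverslips are within 1 mm of where they started. The green look-alikes are within 2 mm, seen by the side camera only because the arm hid them from the scene camera.

**What went wrong or disagreed**
- **Fingertip position:** the cameras show the fingertips about 20 mm behind the reported TCP, not 14 mm ahead of it as `tip_reach` says.
- **Objective:** because of that, my first grasp missed. In the second it slipped a few mm on its narrow top while I carried it, but it stayed upright.
- **Slider pinch:** the first pinch closed on nothing, just above the grip. I corrected the height from the depth images.
- **Final picture:** I could not view it because the 12-picture limit was used up, so the end checks rest on depth measurements only.

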